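# Work a splined drive sprocket onto a gearmotor shaft

## Task

Fit the splined drive sprocket onto the output shaft of the gearmotor, toothed plate downwards: rock and turn it on the shaft under light pressure until the splines mesh and it drops in, then push it fully home onto the shaft's shoulder and let go. The worm gear holds the shaft still, so do not force it: never put more than 60 N on it, by pushing or by twisting against the teeth. Leave the idler sprocket, flask, solder reel and screwdriver where they are.

Things in the scene. Friction and masses are not known exactly. Their poses are not given: they have to be found in the camera images.
- sprocket_center (a point): Drive sprocket, dark steel, 0.36-0.56 kg, lying plate down. Plate 87 mm across its 20 chain teeth, 7 mm thick; on it a round boss, 46 mm diameter, up to 44 mm above the underside: grip it there. This point: on the bore axis, half-way up (22 mm above the underside). z: axis, from plate to boss. x: through the middle of one bore groove (6, every 60 degrees).
- sprocket_bottom (a point): Centre of the drive sprocket's underside, same axes. The splined bore runs through all 44 mm: 6 straight grooves 7.4 mm wide, 34 mm across their bottoms; the 6 lands between them leave a hole 27.2 mm across. In the shaft it has 0.6 to 0.7 mm play per side, so it meshes only within about 2.5 degrees of the right angle (repeating every 60 degrees).
- shaft_seat (a point): Centre of the steel shoulder of the upright output shaft, 78 mm above the table; z up the shaft. Fully home = sprocket underside on this shoulder. Above it: 30 mm of splines, 6 teeth 6 mm wide, 32 mm across tips, on a 26 mm core; then 8 mm of bare 26 mm core, which centres the bore. An unmeshed sprocket stops on the teeth's ends, underside 30 mm above this point.
- shaft_tip (a point): Top end of the output shaft, 48 mm above shaft_seat; its last 10 mm taper from 26 to 16 mm. The shaft stands turned to any angle: no reading gives the angle of its teeth; the axes of shaft_seat and shaft_tip do not show it. The worm gear holds the shaft up to 2.5 N m; a twist of 0.5 N m by a meshed sprocket already puts about 35 N on its teeth, and a quick one more.
- seal_top (a point): Top of a black rubber seal ring round the foot of the shaft, 55 mm across, 10 mm thick. It starts raised 4 to 7 mm above shaft_seat, so the sprocket meets it before the shoulder; pushed, it slides down with about 13 N of drag (more than the sprocket's weight) until level with shaft_seat, and stays there.
- gearmotor: Worm gearmotor bolted to a fixed aluminium base plate 120 x 230 x 8 mm. Grey gearbox 84 x 84 mm, top 68 mm above the table, output shaft upright at its centre; a dark round motor lies along this body's +y out to 155 mm, no higher than 73 mm. Origin: on the shaft axis at table height.
- idler_center (a point): Idler sprocket, not for this job: the same 87 mm toothed plate, but a wide low boss 60 mm in diameter, 18 mm high in all, with a ball bearing and a plain round hole. Centre, 9 mm above its underside. It lies on either side of the drive sprocket.
- flask_center (a point): Stainless drinking flask, 66 mm diameter, 218 mm tall, standing. Centre, half-way up.
- reel_center (a point): Reel of solder with blue flanges, 58 mm diameter, 42 mm tall, standing. Centre, half-way up.
- screwdriver_grip (a point): Screwdriver lying on the table, yellow handle. Middle of its handle.

How it is judged:
At the end, for the whole second after the job is handed in: The drive sprocket sits on the shaft, plate down, upright within 0.06 rad and on the axis within 3 mm, its underside within 1.8 mm of the shoulder (so meshed, the seal ring pushed home), at rest and released (z of sprocket_center in the frame of shaft_seat between 0.02 and 0.0238 m and horizontal distance between sprocket_center and shaft_seat below 0.003 m and angle between sprocket_center's own z axis and vertical below 0.06 rad and linear speed of sprocket below 0.01 m/s); the robot touches nothing.
It fails at once if the sprocket loads the gearmotor or its shaft with more than 60 N, by pushing or by twisting against the teeth (contact force between sprocket and gearmotor above 60 N).
It fails at once if the idler sprocket is moved by more than 20 mm (distance of idler_center from where it was at the start of the episode above 0.02 m).
It fails at once if the flask is moved by more than 20 mm or knocked over (distance of flask_center from where it was at the start of the episode above 0.02 m).
It fails at once if the solder reel is moved by more than 20 mm (distance of reel_center from where it was at the start of the episode above 0.02 m).
It fails at once if the screwdriver is moved by more than 20 mm (distance of screwdriver_grip from where it was at the start of the episode above 0.02 m).
It also fails if it takes over 67 s, if anything falls off the work surface, if the arm or the gripper's body presses on something with over 40 N, if the wrist force passes 120 N, or if a joint passes its speed limit or range.

## Robot

A 6-joint arm with a two-finger parallel gripper is mounted at the origin on the work surface. World frame = base frame: x ahead of the robot, y to its left, z up, the work surface at z = 0. Lengths are in m, angles in rad, forces in N, time in s.
With the tool pointing down it reaches from about 0.325 to 0.85 m from the base axis. Payload 15.5 kg.
Tool frame: the origin (TCP) lies at the very end of the fingers, on their centre line; the grasp point (between the pads) lies 19 mm behind it; z points along the fingers, x is the direction in which the jaws open and shut, and the axes are right-handed (so a half turn about z gives the same grasp; the last joint's range is limited). The gripper opens to 91 mm and grips with 3 to 60 N. Pads are 32 mm wide; open, the fingers measure 118 mm over their backs; the gripper's body (76 mm by 178 mm) begins 60 mm behind the grasp point.
Start: joints at [1.149, 0.494, 1.345, -0, 1.302, -0.096], TCP at [0.2, 0.592, 0.214] pointing down, gripper open.
Joint ranges: [-2.91, 2.91], [-0.82, 2.16], [0.22, 2.67], [-1.22, 4.37], [0.12, 2.79], [-3.08, 3.08]. Speed limits (rad/s): [1.89, 1.89, 2.57, 3.01, 3.01, 3.01].

## Interface

Orientations are given as a 3x3 rotation matrix whose columns are the frame's x, y, z axes.
In Python, from rig import r, camera, get_calibration gives the robot as it stands.
- The arm moves only by the tool move_arm, never from a script. Its argument "increments" is a list of rows, each a list of 7 numbers: the shift along the tool's x, y, z in cm, then the turn, a rotation vector about the tool's x, y, z in degrees, then the gripper command: -1 is fully open, 1 is shut, values between are in proportion. A call has exactly 8 rows; each row shifts and turns the commanded pose from where the row before left it, along the tool's axes as they then stand; what a row does not reach is not made up. A row lasts 1/10 s, in which the tool goes at most 50 mm and 8.59 degrees, less where a joint would pass 70% of its speed; a pose out of reach is approached as far as the arm can. A call with a gripper value outside its range is refused whole. The fingers move at their own pace and stop on an object; "grip_force" is the grip in N (left out, the last holds). Time passes only in rows, so rows that do not move let the fingers close, or fill a call up. It gives the time, the measured TCP pose, the force and the opening at its end, in the units of the state.
- r.sense(): the state, without advancing time (a new reading comes with each control period).
- camera(name): name is "scene" or "side" or "wrist"; returns the picture (384x512x3 uint8, blue, green, red); there is no depth.
- get_calibration(name): a dict with "fx", "fy", "cx", "cy" (pixels), "R" (3x3) and "t" (3): a world point X has camera coordinates R X + t. Camera axes: x right, y down, z forward; pixel columns grow to the right and rows downward; lengths in m; the calibration is good to about 2 mm. A picture is of the moment at which its call begins: read the wrist's pose just before it. get_calibration takes no time and is no camera call; for the wrist camera it gives the pose at the moment of the call.
- r.close_job(): hands the job in, once; it reports no verdict.
The state is a dict: "t": time; "joint_pos": joint angles; "qvel": joint speeds; "tau": joint torques, N m; "tcp_pos": TCP position; "eef_rot": TCP orientation; "ft_force": force on the tool from outside, world axes, zero at the start; "torque": the same for the moment, N m; "opening": finger opening in m.
Only numpy, scipy, OpenCV 4.12 (cv2) and the standard library are available. Lean on these libraries where they do the work, as an engineer would, in place of code of your own. Each camera call takes 0.05 s, during which the arm holds its last target.

## Working session

There is one attempt and no reset: what is moved stays moved. The work goes in short steps, Python scripts to look and compute and a tool call to move; the robot and the scene stay as the last step left them, time stands still between calls to the robot, and variables do not carry over. Pictures are saved under pics/ and viewed, and the job is handed in when it is done.

Besides the shell and the picture viewer there is one more tool, called after ">>>" by a JSON object that holds its "fn" and its "kwargs", one argument or row to a line. move_arm: Moves the arm, as the interface text tells. Its arguments: {"type":"object","properties":{"increments":{"type":"array","items":{"type":"array","items":{"type":"number"}}},"grip_force":{"type":"number"}},"required":["increments"]}

```bash
ls; mkdir -p pics
python3 - <<'E'
from rig import r,camera,get_calibration
import cv2
s=r.sense();print(s)
for n in("scene","side","wrist"):
    c=get_calibration(n);print(n,c)
    cv2.imwrite(f"pics/{n}0.png",camera(n))
E
```

```text
pics
{'t': 0.0, 'joint_pos': array([ 1.14950790e+00,  4.94161022e-01,  1.34612069e+00, -1.06338964e-05,
        1.30248012e+00, -9.55106373e-02]), 'qvel': array([ 0.00023948, -0.00036006, -0.00065852, -0.00026313,  0.00152191,
        0.00102003]), 'tau': array([ 1.14360875e-03, -8.78832722e+01, -3.81855261e+01,  7.08280667e-02,
        5.34269388e-02, -6.31788066e-05]), 'tcp_pos': array([0.19988434, 0.59178714, 0.21335558]), 'eef_rot': array([[ 3.20042810e-01,  9.47402966e-01, -4.68761713e-04],
       [ 9.47402366e-01, -3.20043137e-01, -1.07113903e-03],
       [-1.16482426e-03, -1.01295612e-04, -9.99999316e-01]]), 'ft_force': array([-0.09622862, -0.22660709, -0.09484437]), 'torque': array([-0.02187658,  0.04730891,  0.02022126]), 'opening': 0.09156888253169781}
scene {'fx': 353.9437290595626, 'fy': 353.9437290595626, 'cx': 254.87119915724426, 'cy': 191.58964856393635, 'R': array([[-0.73625874,  0.67669647,  0.00222739],
       [ 0.58387757,  0.63692696, -0.50339947],
       [-0.34206733, -0.36933174, -0.86405093]]), 't': array([ 0.34516076, -0.32705299,  1.29870792])}
side {'fx': 348.3429801223123, 'fy': 348.3429801223123, 'cx': 251.77792184724876, 'cy': 184.82208382674557, 'R': array([[ 0.98713842, -0.15940888,  0.01210562],
       [-0.09804767, -0.66348743, -0.74173519],
       [ 0.1262711 ,  0.73100837, -0.6705836 ]]), 't': array([-0.54074819,  0.18177478,  0.86489548])}
wrist {'fx': 329.78783254164574, 'fy': 329.78783254164574, 'cx': 247.42380671908418, 'cy': 190.1295425668474, 'R': array([[ 0.31948287,  0.94759048, -0.00172338],
       [ 0.91088111, -0.30660386,  0.27620585],
       [ 0.26120164, -0.08981283, -0.96109696]]), 't': array([-0.62470153, -0.03190077,  0.39202927])}
```

View pics/scene0.png

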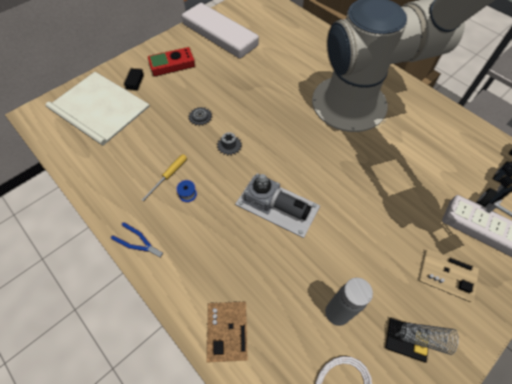

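View pics/side0.png

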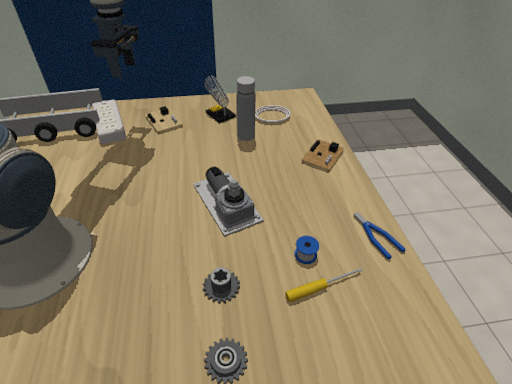

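View pics/wrist0.png

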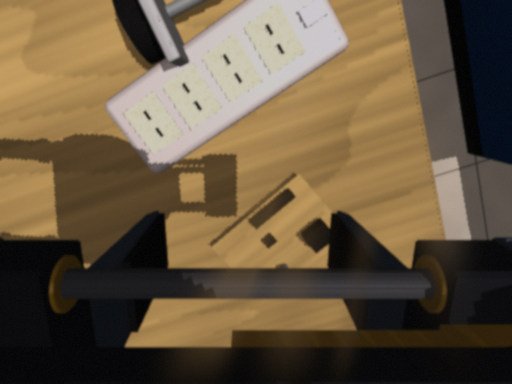

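The scene view shows the drive sprocket at about (229,144), the idler at (200,115), the shaft tip at (262,181), the reel at (187,190) and the flask at (350,298). The side view shows the sprocket at (221,282) and the shaft at (234,185). Next I zoom in and measure.

```bash
cat > h.py <<'E'
import numpy as np,cv2
from rig import r,camera,get_calibration
def ray(c,u,v):
    d=c["R"].T@np.array([(u-c["cx"])/c["fx"],(v-c["cy"])/c["fy"],1.]);o=-c["R"].T@c["t"];return o,d/np.linalg.norm(d)
def onplane(c,u,v,z):
    o,d=ray(c,u,v);return o+d*(z-o[2])/d[2]
def proj(c,X):
    p=c["R"]@np.asarray(X)+c["t"];return np.array([c["cx"]+c["fx"]*p[0]/p[2],c["cy"]+c["fy"]*p[1]/p[2]])
def tri(c1,a,c2,b):
    o1,d1=ray(c1,*a);o2,d2=ray(c2,*b)
    k=np.linalg.lstsq(np.c_[d1,-d2],o2-o1,rcond=None)[0]
    p,q=o1+d1*k[0],o2+d2*k[1];return (p+q)/2,np.linalg.norm(p-q)
E
python3 - <<'E'
import cv2,numpy as np
a=cv2.imread('pics/scene0.png');b=cv2.imread('pics/side0.png')
def z(im,x,y,w,h,k):return cv2.resize(im[y:y+h,x:x+w],None,fx=k,fy=k,interpolation=cv2.INTER_CUBIC)
cv2.imwrite('pics/z1.png',z(a,185,95,130,95+45,4))
cv2.imwrite('pics/z2.png',z(b,185,155,85,145,4))
E
```

```text
(no output)
```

View pics/z1.png

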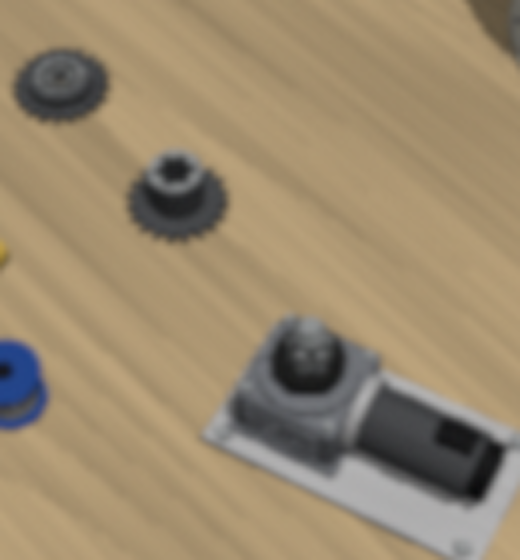

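View pics/z2.png

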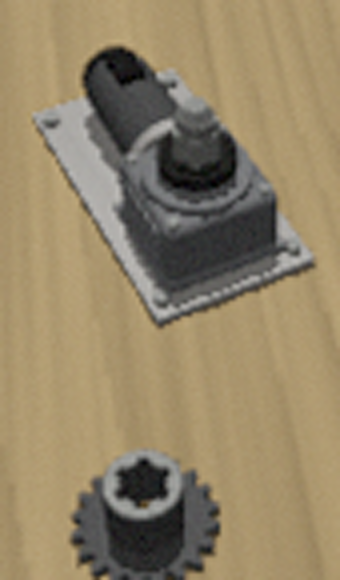

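The zooms show the sprocket's boss top at scene (229,138) and side (221,276), and the shaft tip at scene (262.5,177) and side (233,180.5).

Run:
```python
from h import *
a=get_calibration("scene");b=get_calibration("side")
def c(n,p,q,z):
    print(n,tri(a,p,b,q),onplane(a,*p,z),onplane(b,*q,z))
c("boss",(229,138),(221,276.2),.044)
c("tip",(262.5,177),(233.2,180.8),.126)
c("idler",(199.5,113.5),(226,357),.018)
c("reel",(187,186),(307,243),.042)
for n,u,v in(("flasktop",246,84),): print(n,onplane(b,u,v,.218),onplane(a,358,290,.218))
s=r.sense();print(s["t"])
R=s["eef_rot"];w=get_calibration("wrist");print(R.T@(-w["R"].T@w["t"]-s["tcp_pos"]))
```

```text
boss (array([ 0.45162018, -0.14663628,  0.03797097]), np.float64(0.002858236850300802)) [ 0.45304959 -0.14240159  0.044     ] [ 0.45282996 -0.15130221  0.044     ]
tip (array([0.51057268, 0.07742215, 0.12211373]), np.float64(0.0012884270378665681)) [0.51299525 0.07904545 0.126     ] [0.50956858 0.07344183 0.126     ]
idler (array([ 0.44518668, -0.31537857,  0.01506951]), np.float64(0.000988908715730167)) [ 0.44608183 -0.31286146  0.018     ] [ 0.44562877 -0.31675596  0.018     ]
reel (array([ 0.66772583, -0.08883185,  0.04449813]), np.float64(0.004733898144447848)) [ 0.6649467  -0.08936271  0.042     ] [ 0.67074653 -0.0878767   0.042     ]
flasktop [0.59500761 0.42376065 0.218     ] [0.59905977 0.4580226  0.218     ]
0.15
[ 0.00047707 -0.07799407 -0.17110902]
```

```bash
cat >> h.py <<'E'
def plan(tgt,th,n,s=None,pad=8):
    """straight line, tool kept vertical; th = yaw (rad) of tool x. prints rounded rows"""
    s=s or r.sense();p=s["tcp_pos"].copy();R=s["eef_rot"];y=np.arctan2(R[1,0],R[0,0])
    dy=(th-y+np.pi)%(2*np.pi)-np.pi
    for i in range(n):
        k=n-i
        d=(np.asarray(tgt)-p)/k; turn=(th-y+np.pi)%(2*np.pi)-np.pi; turn/=k
        c,sn=np.cos(y),np.sin(y)
        loc=np.round(np.array([c*d[0]+sn*d[1],sn*d[0]-c*d[1],-d[2]])*100,1)
        dg=np.round(-np.degrees(turn),1)
        p+=np.array([c*loc[0]+sn*loc[1],sn*loc[0]-c*loc[1],-loc[2]])/100; y-=np.radians(dg)
        print([*map(float,loc),0,0,float(dg)])
    print("end",p.round(4),np.degrees(y).round(2))
def st():
    s=r.sense();R=s["eef_rot"];print("t",round(s["t"],2),"tcp",s["tcp_pos"].round(4),"yaw",np.degrees(np.arctan2(R[1,0],R[0,0])).round(2),"tilt",R[:2,2].round(4),"F",s["ft_force"].round(1),"M",s["torque"].round(2),"open",round(s["opening"],4));return s
E
python3 -c "
from h import *
plan([.511,-.002,.16],0,16)"
```

```text
[-2.9, 3.0, 0.3, 0, 0, 4.5]
[-2.6, 3.2, 0.3, 0, 0, 4.5]
[-2.4, 3.5, 0.3, 0, 0, 4.5]
[-2.1, 3.6, 0.3, 0, 0, 4.4]
[-1.8, 3.8, 0.3, 0, 0, 4.5]
[-1.5, 3.9, 0.3, 0, 0, 4.4]
[-1.2, 4.0, 0.4, 0, 0, 4.5]
[-0.9, 4.1, 0.3, 0, 0, 4.4]
[-0.6, 4.2, 0.4, 0, 0, 4.5]
[-0.3, 4.2, 0.3, 0, 0, 4.4]
[0.1, 4.2, 0.4, 0, 0, 4.5]
[0.4, 4.2, 0.3, 0, 0, 4.4]
[0.7, 4.1, 0.4, 0, 0, 4.5]
[1.0, 4.1, 0.3, 0, 0, 4.4]
[1.3, 3.9, 0.4, 0, 0, 4.5]
[1.7, 3.9, 0.3, 0, 0, 4.4]
end [ 0.5111 -0.0024  0.1605] 0.03
```

>>> {"fn": "move_arm", "kwargs": {
  "increments": [
    [-2.9, 3.0, 0.3, 0, 0, 4.5, -1],
    [-2.6, 3.2, 0.3, 0, 0, 4.5, -1],
    [-2.4, 3.5, 0.3, 0, 0, 4.5, -1],
    [-2.1, 3.6, 0.3, 0, 0, 4.4, -1],
    [-1.8, 3.8, 0.3, 0, 0, 4.5, -1],
    [-1.5, 3.9, 0.3, 0, 0, 4.4, -1],
    [-1.2, 4.0, 0.4, 0, 0, 4.5, -1],
    [-0.9, 4.1, 0.3, 0, 0, 4.4, -1]
  ]
}}

```text
t: 0.95
tcp_pos: [0.3562, 0.2944, 0.1887]
eef_rot: [[0.814, 0.58, -0.0], [0.58, -0.814, -0.0], [-0.0, 0.0, -1.0]]
ft_force: [0.5, -0.1, -0.1]
opening: 0.0913
```

>>> {"fn": "move_arm", "kwargs": {
  "increments": [
    [-0.6, 4.2, 0.4, 0, 0, 4.5, -1],
    [-0.3, 4.2, 0.3, 0, 0, 4.4, -1],
    [0.1, 4.2, 0.4, 0, 0, 4.5, -1],
    [0.4, 4.2, 0.3, 0, 0, 4.4, -1],
    [0.7, 4.1, 0.4, 0, 0, 4.5, -1],
    [1.0, 4.1, 0.3, 0, 0, 4.4, -1],
    [1.3, 3.9, 0.4, 0, 0, 4.5, -1],
    [1.7, 3.9, 0.3, 0, 0, 4.4, -1]
  ]
}}

```text
t: 1.75
tcp_pos: [0.5116, -0.0038, 0.1606]
eef_rot: [[1.0, -0.003, -0.0], [-0.003, -1.0, 0.0], [-0.0, -0.0, -1.0]]
ft_force: [1.8, 0.4, 1.4]
opening: 0.0913
```

Run:
```python
from h import *
camera("scene");camera("scene") # settle
st();w=get_calibration("wrist");im=camera("wrist");np.save("w1.npy",{**w},allow_pickle=True)
cv2.imwrite("pics/w1.png",im);st()
print(proj(w,[.511,.076,.126]),proj(w,[.511,.076,.108]))
```

```text
t 1.85 tcp [ 0.5135 -0.0061  0.1605] yaw -0.33 tilt [ 0.0013 -0.0009] F [ 0.4  0.3 -0.2] M [-0.07 -0.02 -0.02] open 0.0913
t 1.9 tcp [ 0.5121 -0.0042  0.1605] yaw -0.17 tilt [-0.     -0.0002] F [ 0.2 -1.2 -0.3] M [-0.07  0.09 -0.01] open 0.0913
[241.929602    88.84651156] [242.32854805  89.33720639]
```

View pics/w1.png

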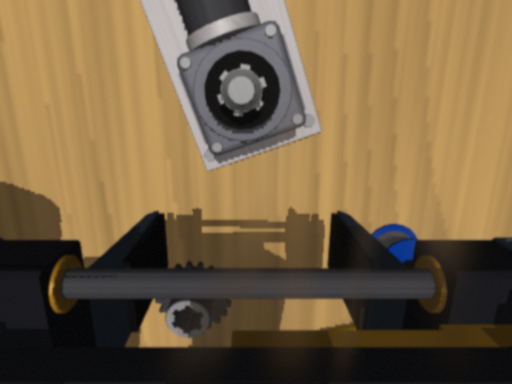

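The wrist view looks straight down the shaft at (241,89), with six teeth visible against the black seal.

Run:
```python
from h import *
im=cv2.imread("pics/w1.png");w=np.load("w1.npy",allow_pickle=True).item()
z=im[45:135,195:290];cv2.imwrite("pics/w1z.png",cv2.resize(z,None,fx=6,fy=6,interpolation=cv2.INTER_CUBIC))
g=cv2.cvtColor(im,cv2.COLOR_BGR2GRAY).astype(float)
# rectify: sample polar about tentative centre, on teeth plane z=.108
for c0 in ([.511,.076],):
  c=np.array(c0)
  for it in range(4):
    # refine centre by tooth bright/dark mask centroid
    m=np.zeros_like(g);u,v=proj(w,[*c,.108])
    cv2.circle(m,(int(round(u)),int(round(v))),30,1,-1)
    mask=(g>75)*1.0
    pts=[]
    for th in np.radians(np.arange(0,360,1)):
        for rr in np.arange(0,.0185,.0005):
            X=[c[0]+rr*np.cos(th),c[1]+rr*np.sin(th),.108];uu,vv=proj(w,X)
            if cv2.getRectSubPix(mask.astype(np.float32),(1,1),(uu,vv))[0,0]>.5: pts.append((X[0],X[1],rr))
    P=np.array(pts);cc=(P[:,:2]*P[:,2:]).sum(0)/P[:,2].sum();print(cc);c=c+(cc-c)*1.0
  prof=[]
  T=np.arange(0,360,1)
  for th in np.radians(T):
    prof.append(np.mean([cv2.getRectSubPix(g.astype(np.float32),(1,1),tuple(map(float,proj(w,[c[0]+rr*np.cos(th),c[1]+rr*np.sin(th),.108]))))[0,0] for rr in(.0140,.0145,.015,.0155)]))
  prof=np.array(prof);F=(prof*np.exp(-6j*np.radians(T))).sum();print("angle mod60",np.degrees(-np.angle(F)/6)%60 if False else (np.degrees(-np.angle(F))/6)%60,abs(F)/360)
  print(prof[::4].round())
```

```text
[0.510082   0.07741961]
[0.51009462 0.07740845]
[0.51010472 0.07740579]
[0.5101063  0.07739992]
angle mod60 20.670212613006615 15.687502467343764
[ 86. 139. 150. 146. 144. 141. 110.  47.  23.  22.  22.  22.  20.  21.
  22.  24.  43.  72.  77.  74.  70.  69.  69.  49.  25.  22.  21.  21.
  21.  22.  21.  21.  24.  50.  88.  99.  98. 105. 115. 110.  67.  28.
  24.  25.  27.  30.  32.  32.  41.  90. 133. 130. 119. 121. 122.  81.
  56.  62.  66.  65.  60.  53.  56.  70.  84.  84.  76.  69.  63.  63.
  67.  64.  60.  53.  53.  61.  72.  80.  81.  80.  93. 107.  86.  59.
  48.  44.  35.  32.  32.  40.]
```

View pics/w1z.png

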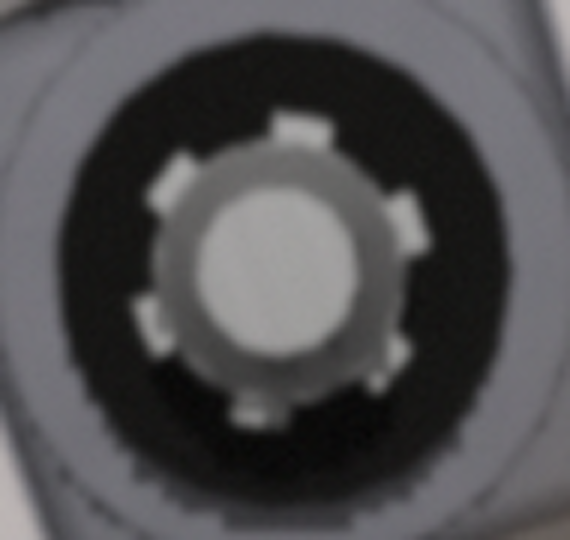

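Run:
```python
from h import *
w=np.load("w1.npy",allow_pickle=True).item()
Z=np.array([(302,130),(408,222),(392,362),(258,412),(155,325),(175,183)],float)
P=(Z+.5)/6-.5+[195,45]
W=np.array([onplane(w,*p,.108)[:2] for p in P]);c=W.mean(0);print(c,np.linalg.norm(W-c,axis=1))
a=np.degrees(np.arctan2(*(W-c).T[::-1]));print(a%60)
p=(np.array([277,271])+.5)/6-.5+[195,45];print("tip",onplane(w,*p,.126))
# gearbox screws: zenith axis direction
b=get_calibration("side");a_=get_calibration("scene")
for z in(.078,.108,.126): print(proj(a_,[*c,z]),proj(b,[*c,z]))
```

```text
[0.51047666 0.07546741] [0.01476032 0.01459482 0.01517231 0.01482832 0.01481591 0.01465612]
[21.01951776 21.05672719 22.14215178 19.28548602 20.85299499 20.45170556]
tip [0.51029152 0.07548854 0.126     ]
[261.94446146 184.64198214] [233.87043553 193.71425125]
[262.1508637  179.13261543] [233.61416185 185.41201025]
[262.27990711 175.68813979] [233.45489851 180.25251604]
```

```bash
python3 -c "
from h import *
plan([.453,-.222,.10],0,7)"
```

```text
[-0.8, 3.1, 0.9, 0, 0, -0.0]
[-0.8, 3.1, 0.9, 0, 0, -0.0]
[-0.8, 3.1, 0.9, 0, 0, -0.0]
[-0.9, 3.1, 0.8, 0, 0, -0.0]
[-0.8, 3.1, 0.9, 0, 0, -0.1]
[-0.9, 3.1, 0.8, 0, 0, -0.0]
[-0.9, 3.2, 0.9, 0, 0, -0.1]
end [ 0.4525 -0.222   0.0995] 0.03
```

>>> {"fn": "move_arm", "kwargs": {
  "increments": [
    [-0.8, 3.1, 0.9, 0, 0, 0, -1],
    [-0.8, 3.1, 0.9, 0, 0, 0, -1],
    [-0.8, 3.1, 0.9, 0, 0, 0, -1],
    [-0.9, 3.1, 0.8, 0, 0, 0, -1],
    [-0.8, 3.1, 0.9, 0, 0, 0, -1],
    [-0.9, 3.1, 0.8, 0, 0, 0, -1],
    [-0.9, 3.2, 0.9, 0, 0, 0, -1],
    [0, 0, 0, 0, 0, 0, -1]
  ]
}}

```text
t: 2.7
tcp_pos: [0.4513, -0.222, 0.0991]
eef_rot: [[1.0, -0.001, -0.001], [-0.001, -1.0, 0.0], [-0.001, -0.0, -1.0]]
ft_force: [0.1, 0.1, 1.0]
opening: 0.0913
```

Run:
```python
from h import *
camera("scene");camera("scene") # settle
st();w=get_calibration("wrist");im=camera("wrist");np.save("w2.npy",{**w},allow_pickle=True)
cv2.imwrite("pics/w2.png",im);st()
u,v=proj(w,[.453,-.147,.044]);print(u,v);u,v=int(u),int(v)
y0,x0=max(v-70,0),u-70;print(x0,y0)
cv2.imwrite("pics/w2z.png",cv2.resize(im[y0:y0+120,x0:x0+140],None,fx=5,fy=5,interpolation=cv2.INTER_CUBIC))
```

```text
t 2.8 tcp [ 0.4519 -0.2196  0.0998] yaw 0.01 tilt [-0.0007  0.0007] F [-0.3  1.1 -0.8] M [-0.11  0.02 -0.  ] open 0.0912
t 2.85 tcp [ 0.4523 -0.2192  0.1   ] yaw 0.06 tilt [-0.0004  0.0005] F [0.9 1.1 0.1] M [-0.09  0.06  0.01] open 0.0913
248.63713037943788 104.39651671423947
178 34
```

View pics/w2z.png

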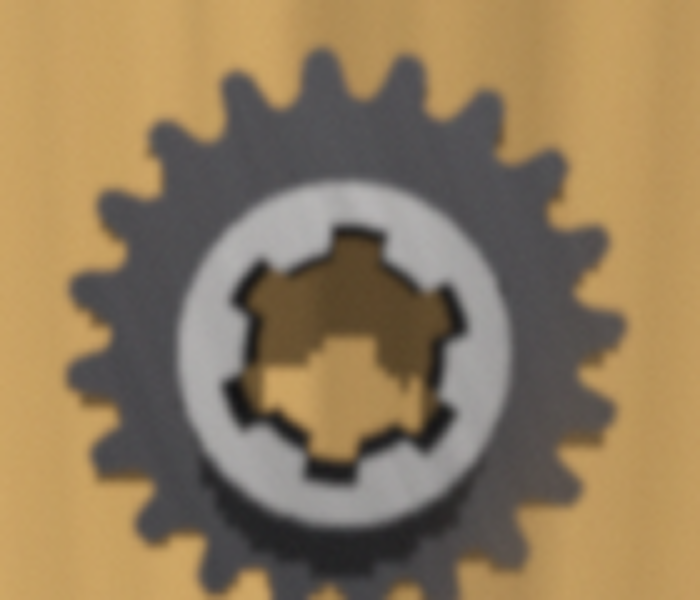

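The boss ring is centred near zoom (345,355), with six clear grooves. I now measure its centre and groove angle.

Run:
```python
from h import *
im=cv2.imread("pics/w2.png");w=np.load("w2.npy",allow_pickle=True).item()
h=cv2.cvtColor(im,cv2.COLOR_BGR2HSV)
m=((h[...,2]>125)&(h[...,1]<60)).astype(np.uint8);m[:34]=0;m[150:]=0;m[:,:178]=0;m[:,330:]=0
cs,_=cv2.findContours(m,cv2.RETR_EXTERNAL,cv2.CHAIN_APPROX_NONE);k=max(cs,key=cv2.contourArea)
W=np.array([onplane(w,*p[0],.044)[:2] for p in k]);A=np.c_[2*W,np.ones(len(W))];s=np.linalg.lstsq(A,(W**2).sum(1),rcond=None)[0];c=s[:2];print("centre",c,"R",np.sqrt(s[2]+c@c),(np.linalg.norm(W-c,axis=1)).std())
g=cv2.cvtColor(im,cv2.COLOR_BGR2GRAY).astype(np.float32)
T=np.arange(360)
for rr in(.0145,.015,.0155,.016):
  p=np.array([cv2.getRectSubPix(g,(1,1),tuple(map(float,proj(w,[c[0]+rr*np.cos(t),c[1]+rr*np.sin(t),.044]))))[0,0] for t in np.radians(T)])
  b=(p<130).astype(float)
  F=(b*np.exp(-6j*np.radians(T))).sum();ed=T[np.diff(b,append=b[0])!=0];print(rr,"groove ang",(np.degrees(-np.angle(F))/6)%60,ed)
```

```text
centre [ 0.45143585 -0.1472753 ] R 0.021741393310759152 0.00018174479041307696
0.0145 groove ang 23.16157026294051 [  5  37  67  98 128 159 187 221 246 281 305 338]
0.015 groove ang 23.0 [  6  37  67  97 128 158 188 219 247 279 306 338]
0.0155 groove ang 22.916973640811793 [  7  36  68  97 128 158 188 218 247 278 307 337]
0.016 groove ang 22.91628683909364 [  7  36  68  96 129 157 189 217 248 278 307 337]
```

>>> {"fn": "move_arm", "kwargs": {
  "increments": [
    [0, -2.4, 0.8, 0, 0, 0, -1],
    [-0.1, -2.4, 0.8, 0, 0, 0, -1],
    [0, -2.4, 1.0, 0, 0, 0, -1],
    [0, 0, 2.0, 0, 0, 0, -1],
    [0, 0, 2.2, 0, 0, 0, -1],
    [0, 0, 1.5, 0, 0, 0, -1],
    [0, 0, 0.5, 0, 0, 0, -1],
    [0, 0, 0, 0, 0, 0, -1]
  ]
}}

```text
t: 3.65
tcp_pos: [0.4512, -0.1472, 0.0118]
eef_rot: [[1.0, 0.002, -0.001], [0.002, -1.0, 0.0], [-0.001, -0.0, -1.0]]
ft_force: [0.2, -0.3, 0.0]
opening: 0.0913
```

Run:
```python
from h import *
st();w=get_calibration("wrist");im=camera("wrist");cv2.imwrite("pics/w3.png",im);st();print(proj(w,[.4515,-.1472,.044]))
```

```text
t 3.65 tcp [ 0.4512 -0.1472  0.0118] yaw 0.11 tilt [-0.0008  0.0004] F [ 0.2 -0.3  0. ] M [-0.09  0.03 -0.05] open 0.0913
t 3.7 tcp [ 0.4515 -0.1475  0.0123] yaw 0.1 tilt [-0.  0.] F [-0.7 -0.1  0.7] M [-0.09  0.01  0.01] open 0.0915
[247.34587564 268.66908433]
```

View pics/w3.png

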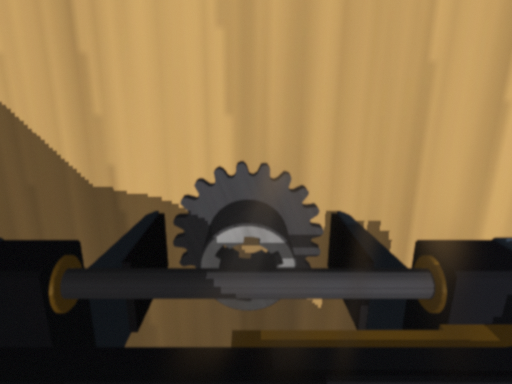

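The boss is centred between the fingers at column 248, so I close.

>>> {"fn": "move_arm", "kwargs": {
  "increments": [
    [0, 0, 0, 0, 0, 0, 1],
    [0, 0, 0, 0, 0, 0, 1],
    [0, 0, 0, 0, 0, 0, 1],
    [0, 0, 0, 0, 0, 0, 1],
    [0, 0, 0, 0, 0, 0, 1],
    [0, 0, 0, 0, 0, 0, 1],
    [0, 0, 0, 0, 0, 0, 1],
    [0, 0, 0, 0, 0, 0, 1]
  ],
  "grip_force": 30
}}

```text
t: 4.5
tcp_pos: [0.4513, -0.1482, 0.012]
eef_rot: [[1.0, 0.001, 0.0], [0.001, -1.0, -0.0], [0.0, 0.0, -1.0]]
ft_force: [-1.1, -0.7, 3.0]
opening: 0.0461
```

>>> {"fn": "move_arm", "kwargs": {
  "increments": [
    [0, 0, -1.0, 0, 0, 0, 1],
    [0, 0, -2.5, 0, 0, 0, 1],
    [0, 0, -3.0, 0, 0, 0, 1],
    [0, 0, -3.0, 0, 0, 0, 1],
    [0, 0, -3.0, 0, 0, 0, 1],
    [0, 0, -2.0, 0, 0, 0, 1],
    [0, 0, -1.0, 0, 0, 0, 1],
    [0, 0, 0, 0, 0, 0, 1]
  ]
}}

```text
t: 5.3
tcp_pos: [0.4516, -0.1483, 0.1679]
eef_rot: [[1.0, 0.001, 0.002], [0.001, -1.0, -0.001], [0.002, 0.001, -1.0]]
ft_force: [-0.1, 0.2, -4.9]
opening: 0.0463
```

Run:
```python
from h import *
for i in range(3): s=st();camera("scene")
im=camera("side");cv2.imwrite("pics/s4.png",cv2.resize(im[120:330,150:350],None,fx=3,fy=3))
s=st();plan([.5104,.0755,.167],np.radians(-2.1),8)
```

```text
t 5.3 tcp [ 0.4516 -0.1483  0.1679] yaw 0.04 tilt [ 0.0017 -0.0008] F [-0.1  0.2 -4.9] M [-0.09  0.07  0.02] open 0.0463
t 5.35 tcp [ 0.4511 -0.1481  0.1668] yaw 0.03 tilt [ 0.0001 -0.    ] F [ 0.3  0.3 -4.8] M [-0.07 -0.01  0.04] open 0.0458
t 5.4 tcp [ 0.4508 -0.1479  0.1662] yaw 0.03 tilt [-0.001   0.0004] F [ 0.   0.5 -5.1] M [-0.08  0.06  0.04] open 0.046
t 5.5 tcp [ 0.4507 -0.1479  0.1658] yaw 0.03 tilt [-0.0019  0.0009] F [-0.1 -1.  -4.9] M [-0.08  0.02  0.02] open 0.0459
[0.7, -2.8, -0.0, 0, 0, 0.3]
[0.7, -2.8, -0.0, 0, 0, 0.3]
[0.7, -2.8, -0.0, 0, 0, 0.3]
[0.7, -2.8, -0.0, 0, 0, 0.2]
[0.7, -2.8, -0.0, 0, 0, 0.3]
[0.7, -2.8, -0.0, 0, 0, 0.2]
[0.7, -2.8, -0.1, 0, 0, 0.3]
[0.7, -2.8, -0.0, 0, 0, 0.2]
end [0.5103 0.0752 0.1668] -2.07
```

View pics/s4.png

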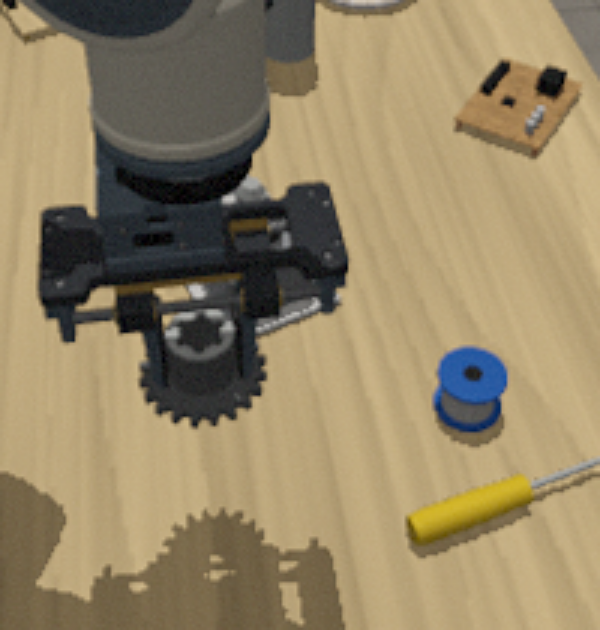

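The sprocket is held upright and weighs about 4.9 N. I carry it over the shaft.

>>> {"fn": "move_arm", "kwargs": {
  "increments": [
    [0.7, -2.8, 0, 0, 0, 0.3, 1],
    [0.7, -2.8, 0, 0, 0, 0.3, 1],
    [0.7, -2.8, 0, 0, 0, 0.3, 1],
    [0.8, -2.8, 0, 0, 0, 0.2, 1],
    [0.8, -2.8, 0, 0, 0, 0.3, 1],
    [0.8, -2.8, 0, 0, 0, 0.2, 1],
    [0.8, -2.8, 0, 0, 0, 0.3, 1],
    [0.7, -2.8, 0, 0, 0, 0.2, 1]
  ]
}}

```text
t: 6.3
tcp_pos: [0.5147, 0.076, 0.1658]
eef_rot: [[0.999, -0.036, -0.002], [-0.036, -0.999, -0.0], [-0.002, 0.0, -1.0]]
ft_force: [0.7, -0.5, -4.7]
opening: 0.0459
```

Run:
```python
from h import *
P=[]
for i in range(6): P.append(st()["tcp_pos"]);camera("scene")
print(np.mean(P[2:],0))
for n in("scene","side","wrist"): cv2.imwrite(f"pics/{n}5.png",camera(n))
a=cv2.imread("pics/scene5.png");b=cv2.imread("pics/side5.png")
f=lambda i,x,y:cv2.resize(i[y:y+100,x:x+100],None,fx=4,fy=4,interpolation=cv2.INTER_CUBIC)
cv2.imwrite("pics/z5.png",np.hstack([f(a,212,115),f(b,185,120)]))
```

```text
t 6.3 tcp [0.5147 0.076  0.1658] yaw -2.08 tilt [-0.0019 -0.0001] F [ 0.7 -0.5 -4.7] M [-0.11 -0.03  0.01] open 0.0459
t 6.35 tcp [0.5159 0.0793 0.1659] yaw -2.05 tilt [-0.0007  0.0015] F [ 0.3  5.2 -4. ] M [ 0.38  0.01 -0.04] open 0.0463
t 6.4 tcp [0.5153 0.0775 0.1658] yaw -1.94 tilt [-0.0012  0.0007] F [-0.6 -0.6 -4.8] M [-0.16  0.07 -0.01] open 0.0459
t 6.45 tcp [0.5147 0.0761 0.1657] yaw -1.94 tilt [-0.0018  0.    ] F [-0.8 -0.5 -5. ] M [-0.15  0.03 -0.04] open 0.0459
t 6.5 tcp [0.5144 0.0752 0.1658] yaw -1.99 tilt [-0.002  -0.0002] F [-0.2 -0.7 -3.9] M [-0.12  0.08 -0.01] open 0.0458
t 6.55 tcp [0.5143 0.0746 0.166 ] yaw -2.04 tilt [-0.0019 -0.0003] F [-0.9 -1.1 -5.2] M [-0.15  0.03  0.02] open 0.046
[0.51469071 0.07584796 0.16584587]
```

View pics/z5.png

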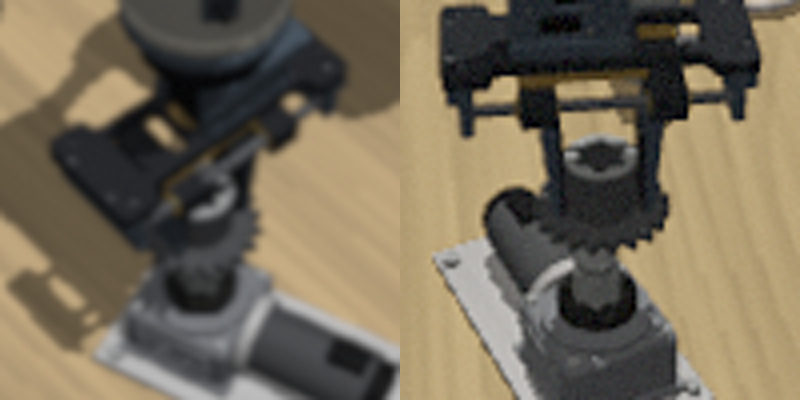

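View pics/wrist5.png

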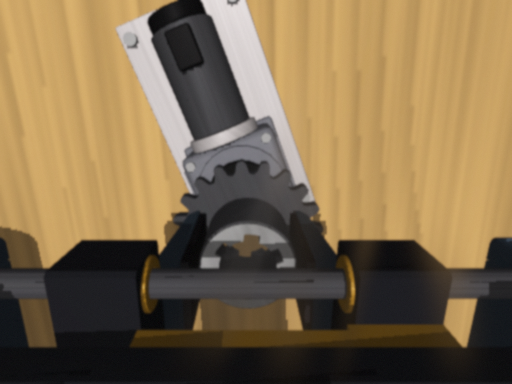

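I overshot x by 4 mm because I wrote larger numbers than planned. I correct that before lowering.

>>> {"fn": "move_arm", "kwargs": {
  "increments": [
    [-0.2, 0, 0, 0, 0, 0, 1],
    [-0.2, 0, 0, 0, 0, 0, 1],
    [0, 0, 0, 0, 0, 0, 1],
    [0, 0, 0, 0, 0, 0, 1],
    [0, 0, 0, 0, 0, 0, 1],
    [0, 0, 0, 0, 0, 0, 1],
    [0, 0, 0, 0, 0, 0, 1],
    [0, 0, 0, 0, 0, 0, 1]
  ]
}}

```text
t: 7.55
tcp_pos: [0.511, 0.0749, 0.1669]
eef_rot: [[0.999, -0.036, 0.0], [-0.036, -0.999, 0.0], [0.0, -0.0, -1.0]]
ft_force: [-0.3, 0.1, -3.6]
opening: 0.0459
```

Run:
```python
from h import *
P=[]
for i in range(4): s=st();P.append(s["tcp_pos"]);camera("scene")
print(np.mean(P,0))
```

```text
t 7.55 tcp [0.511  0.0749 0.1669] yaw -2.07 tilt [0.0001 0.    ] F [-0.3  0.1 -3.6] M [-0.05  0.03 -0.  ] open 0.0459
t 7.6 tcp [0.511  0.0749 0.1669] yaw -2.06 tilt [0. 0.] F [-0.3  0.8 -4.8] M [-0.08  0.08 -0.01] open 0.0458
t 7.65 tcp [0.511  0.0749 0.1669] yaw -2.06 tilt [ 0. -0.] F [-0.1 -0.3 -4.1] M [-0.1   0.1  -0.05] open 0.0463
t 7.7 tcp [0.511  0.0749 0.1669] yaw -2.06 tilt [-0. -0.] F [-0.1  0.6 -5.4] M [-0.06  0.11  0.03] open 0.0461
[0.51100785 0.07493004 0.16692148]
```

>>> {"fn": "move_arm", "kwargs": {
  "increments": [
    [-0.05, 0, 0.5, 0, 0, 0, 1],
    [0, 0, 1.0, 0, 0, 0, 1],
    [0, 0, 1.0, 0, 0, 0, 1],
    [0, 0, 0.5, 0, 0, 0, 1],
    [0, 0, 0.3, 0, 0, 0, 1],
    [0, 0, 0.3, 0, 0, 0, 1],
    [0, 0, 0.2, 0, 0, 0, 1],
    [0, 0, 0, 0, 0, 0, 1]
  ]
}}

```text
t: 8.55
tcp_pos: [0.5105, 0.075, 0.1288]
eef_rot: [[0.999, -0.036, -0.0], [-0.036, -0.999, 0.0], [-0.0, -0.0, -1.0]]
ft_force: [0.1, 0.3, -4.4]
opening: 0.0458
```

Run:
```python
from h import *
for i in range(3): s=st();camera("scene")
for n in("scene","side"): cv2.imwrite(f"pics/{n}6.png",camera(n))
a=cv2.imread("pics/scene6.png");b=cv2.imread("pics/side6.png")
f=lambda i,x,y:cv2.resize(i[y:y+100,x:x+100],None,fx=4,fy=4,interpolation=cv2.INTER_CUBIC)
cv2.imwrite("pics/z6.png",np.hstack([f(a,212,115),f(b,185,130)]))
```

```text
t 8.55 tcp [0.5105 0.075  0.1288] yaw -2.07 tilt [-0.0001  0.    ] F [ 0.1  0.3 -4.4] M [-0.12  0.05 -0.02] open 0.0458
t 8.6 tcp [0.5105 0.0749 0.129 ] yaw -2.07 tilt [0.0001 0.    ] F [-0.8  0.  -4.5] M [-0.13  0.04 -0.05] open 0.0462
t 8.65 tcp [0.5106 0.0749 0.1291] yaw -2.07 tilt [ 0.0003 -0.    ] F [ 0.5 -0.3 -4.9] M [-0.08  0.03  0.02] open 0.0457
```

View pics/z6.png

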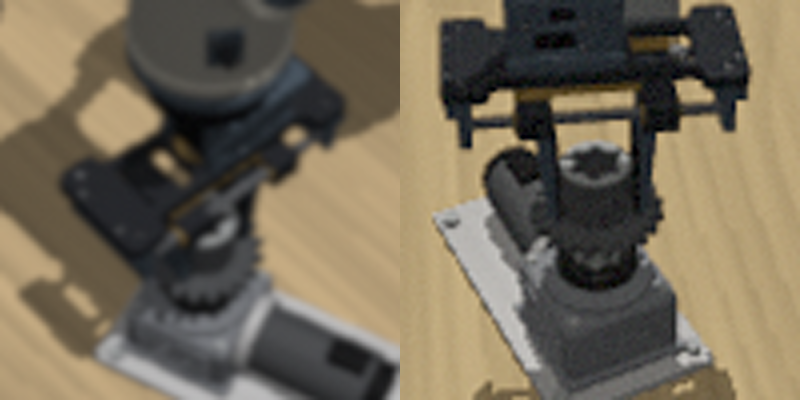

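>>> {"fn": "move_arm", "kwargs": {
  "increments": [
    [0, 0, 0.15, 0, 0, 0, 1],
    [0, 0, 0.15, 0, 0, 0, 1],
    [0, 0, 0.15, 0, 0, 0, 1],
    [0, 0, 0.15, 0, 0, 0, 1],
    [0, 0, 0.15, 0, 0, 0, 1],
    [0, 0, 0.1, 0, 0, 0, 1],
    [0, 0, 0.1, 0, 0, 0, 1],
    [0, 0, 0.05, 0, 0, 0, 1]
  ],
  "grip_force": 15
}}

```text
t: 9.6
tcp_pos: [0.5105, 0.0749, 0.1188]
eef_rot: [[0.999, -0.036, -0.0], [-0.036, -0.999, -0.0], [-0.0, 0.0, -1.0]]
ft_force: [-0.1, 0.7, -4.3]
opening: 0.0463
```

```bash
python3 -c "
from h import *
st()"
```

```text
t 9.6 tcp [0.5105 0.0749 0.1188] yaw -2.07 tilt [-0.0001 -0.    ] F [-0.1  0.7 -4.3] M [-0.05  0.06  0.  ] open 0.0463
```

>>> {"fn": "move_arm", "kwargs": {
  "increments": [
    [0, 0, 0.05, 0, 0, 0, 1],
    [0, 0, 0.05, 0, 0, 0, 1],
    [0, 0, 0.05, 0, 0, 0, 1],
    [0, 0, 0.05, 0, 0, 0, 1],
    [0, 0, 0.05, 0, 0, 0, 1],
    [0, 0, 0, 0, 0, 0, 1],
    [0, 0, 0, 0, 0, 0, 1],
    [0, 0, 0, 0, 0, 0, 1]
  ]
}}

```text
t: 10.4
tcp_pos: [0.5105, 0.075, 0.1164]
eef_rot: [[0.999, -0.036, 0.0], [-0.036, -0.999, 0.0], [0.0, -0.0, -1.0]]
ft_force: [0.7, 0.6, -5.2]
opening: 0.046
```

```bash
python3 -c "
from h import *
st();camera('scene');st()"
```

```text
t 10.4 tcp [0.5105 0.075  0.1164] yaw -2.07 tilt [0.0001 0.    ] F [ 0.7  0.6 -5.2] M [-0.12  0.03  0.04] open 0.046
t 10.45 tcp [0.5105 0.0749 0.1164] yaw -2.07 tilt [0.0001 0.    ] F [-0.3  0.4 -4.8] M [-0.15  0.03  0.04] open 0.0461
```

Still no load at 3.6 mm below the tooth ends, so it looks meshed. I continue gently.

>>> {"fn": "move_arm", "kwargs": {
  "increments": [
    [0, 0, 0.1, 0, 0, 0, 1],
    [0, 0, 0.1, 0, 0, 0, 1],
    [0, 0, 0.1, 0, 0, 0, 1],
    [0, 0, 0.1, 0, 0, 0, 1],
    [0, 0, 0.1, 0, 0, 0, 1],
    [0, 0, 0.1, 0, 0, 0, 1],
    [0, 0, 0, 0, 0, 0, 1],
    [0, 0, 0, 0, 0, 0, 1]
  ]
}}

```text
t: 11.25
tcp_pos: [0.5105, 0.0749, 0.1104]
eef_rot: [[0.999, -0.036, -0.0], [-0.036, -0.999, -0.0], [-0.0, 0.0, -1.0]]
ft_force: [-0.6, 0.8, -4.5]
opening: 0.0462
```

```bash
python3 -c "
from h import *
st();camera('scene');st()"
```

```text
t 11.25 tcp [0.5105 0.0749 0.1104] yaw -2.07 tilt [-0.0001 -0.    ] F [-0.6  0.8 -4.5] M [-0.06  0.05 -0.05] open 0.0462
t 11.3 tcp [0.5105 0.075  0.1104] yaw -2.07 tilt [0. 0.] F [ 1.   0.  -4.7] M [-0.04  0.06 -0.04] open 0.0462
```

>>> {"fn": "move_arm", "kwargs": {
  "increments": [
    [0, 0, 0.2, 0, 0, 0, 1],
    [0, 0, 0.2, 0, 0, 0, 1],
    [0, 0, 0.2, 0, 0, 0, 1],
    [0, 0, 0.2, 0, 0, 0, 1],
    [0, 0, 0.2, 0, 0, 0, 1],
    [0, 0, 0.2, 0, 0, 0, 1],
    [0, 0, 0, 0, 0, 0, 1],
    [0, 0, 0, 0, 0, 0, 1]
  ]
}}

```text
t: 12.1
tcp_pos: [0.5105, 0.075, 0.0984]
eef_rot: [[0.999, -0.036, -0.0], [-0.036, -0.999, 0.0], [-0.0, -0.0, -1.0]]
ft_force: [-0.1, 0.6, -5.8]
opening: 0.0466
```

```bash
python3 -c "
from h import *
st();camera('scene');st()"
```

```text
t 12.1 tcp [0.5105 0.075  0.0984] yaw -2.06 tilt [-0.  0.] F [-0.1  0.6 -5.8] M [-0.04  0.1  -0.03] open 0.0466
t 12.15 tcp [0.5105 0.0749 0.0984] yaw -2.07 tilt [ 0. -0.] F [-0.3 -0.4 -4.5] M [-0.07  0.05 -0.08] open 0.0464
```

>>> {"fn": "move_arm", "kwargs": {
  "increments": [
    [0, 0, 0, 0, 0, 0, 1],
    [0, 0, 0, 0, 0, 0, 1],
    [0, 0, 0.1, 0, 0, 0, 1],
    [0, 0, 0.1, 0, 0, 0, 1],
    [0, 0, 0.1, 0, 0, 0, 1],
    [0, 0, 0.1, 0, 0, 0, 1],
    [0, 0, 0.1, 0, 0, 0, 1],
    [0, 0, 0, 0, 0, 0, 1]
  ],
  "grip_force": 40
}}

```text
t: 12.95
tcp_pos: [0.5105, 0.075, 0.0937]
eef_rot: [[0.999, -0.036, 0.0], [-0.036, -0.999, 0.0], [0.0, -0.0, -1.0]]
ft_force: [-3.4, -0.2, 3.7]
opening: 0.0461
```

```bash
python3 -c "
from h import *
st();camera('scene');st()"
```

```text
t 12.95 tcp [0.5105 0.075  0.0937] yaw -2.07 tilt [0.0002 0.    ] F [-3.4 -0.2  3.7] M [-0.14  0.51  0.01] open 0.0461
t 13.0 tcp [0.5105 0.0749 0.0937] yaw -2.07 tilt [ 0.0002 -0.    ] F [-2.6  0.1  4. ] M [-0.11  0.55  0.01] open 0.0458
```

The sprocket has met the seal: the wrist z force went from -4.7 to +3.7 N. I push on slowly.

>>> {"fn": "move_arm", "kwargs": {
  "increments": [
    [0, 0, 0.05, 0, 0, 0, 1],
    [0, 0, 0.05, 0, 0, 0, 1],
    [0, 0, 0.05, 0, 0, 0, 1],
    [0, 0, 0.05, 0, 0, 0, 1],
    [0, 0, 0, 0, 0, 0, 1],
    [0, 0, 0, 0, 0, 0, 1],
    [0, 0, 0, 0, 0, 0, 1],
    [0, 0, 0, 0, 0, 0, 1]
  ]
}}

```text
t: 13.8
tcp_pos: [0.5105, 0.0749, 0.0917]
eef_rot: [[0.999, -0.036, 0.0], [-0.036, -0.999, 0.0], [0.0, -0.0, -1.0]]
ft_force: [-2.2, -1.2, 6.9]
opening: 0.0456
```

```bash
python3 -c "
from h import *
st();camera('scene');st()"
```

```text
t 13.8 tcp [0.5105 0.0749 0.0917] yaw -2.07 tilt [0.0002 0.    ] F [-2.2 -1.2  6.9] M [-0.14  0.56  0.05] open 0.0456
t 13.85 tcp [0.5105 0.0749 0.0917] yaw -2.06 tilt [ 0.0003 -0.    ] F [-2.7  0.2  6.8] M [-0.11  0.65  0.03] open 0.0457
```

>>> {"fn": "move_arm", "kwargs": {
  "increments": [
    [0, 0, 0.05, 0, 0, 0, 1],
    [0, 0, 0.05, 0, 0, 0, 1],
    [0, 0, 0, 0, 0, 0, 1],
    [0, 0, 0, 0, 0, 0, 1],
    [0, 0, 0, 0, 0, 0, 1],
    [0, 0, 0, 0, 0, 0, 1],
    [0, 0, 0, 0, 0, 0, 1],
    [0, 0, 0, 0, 0, 0, 1]
  ]
}}

```text
t: 14.65
tcp_pos: [0.5106, 0.0749, 0.0907]
eef_rot: [[0.999, -0.036, 0.0], [-0.036, -0.999, -0.0], [0.0, -0.0, -1.0]]
ft_force: [-2.4, -0.6, 6.5]
opening: 0.0457
```

```bash
python3 -c "
from h import *
st();camera('scene');st()"
```

```text
t 14.65 tcp [0.5106 0.0749 0.0907] yaw -2.07 tilt [ 0.0003 -0.    ] F [-2.4 -0.6  6.5] M [-0.1  0.6  0. ] open 0.0457
t 14.7 tcp [0.5105 0.0749 0.0907] yaw -2.07 tilt [ 0.0002 -0.    ] F [-2.2  0.   6.3] M [-0.11  0.63  0.03] open 0.0457
```

>>> {"fn": "move_arm", "kwargs": {
  "increments": [
    [0, 0, 0.05, 0, 0, 0, 1],
    [0, 0, 0, 0, 0, 0, 1],
    [0, 0, 0.05, 0, 0, 0, 1],
    [0, 0, 0, 0, 0, 0, 1],
    [0, 0, 0, 0, 0, 0, 1],
    [0, 0, 0, 0, 0, 0, 1],
    [0, 0, 0, 0, 0, 0, 1],
    [0, 0, 0, 0, 0, 0, 1]
  ]
}}

```text
t: 15.5
tcp_pos: [0.5105, 0.0749, 0.0899]
eef_rot: [[0.999, -0.036, 0.0], [-0.036, -0.999, -0.0], [0.0, 0.0, -1.0]]
ft_force: [-3.8, -0.2, 10.5]
opening: 0.0455
```

```bash
python3 -c "
from h import *
st();camera('scene');st()"
```

```text
t 15.5 tcp [0.5105 0.0749 0.0899] yaw -2.06 tilt [ 0.0004 -0.    ] F [-3.8 -0.2 10.5] M [-0.14  0.87 -0.01] open 0.0455
t 15.55 tcp [0.5105 0.0749 0.0899] yaw -2.07 tilt [ 0.0003 -0.    ] F [-3.5 -0.1 11.3] M [-0.14  0.93 -0.04] open 0.0457
```

The force is now rising at TCP z 0.0899, where the shoulder should be. One more half millimetre to confirm.

>>> {"fn": "move_arm", "kwargs": {
  "increments": [
    [0, 0, 0.03, 0, 0, 0, 1],
    [0, 0, 0.02, 0, 0, 0, 1],
    [0, 0, 0, 0, 0, 0, 1],
    [0, 0, 0, 0, 0, 0, 1],
    [0, 0, 0, 0, 0, 0, 1],
    [0, 0, 0, 0, 0, 0, 1],
    [0, 0, 0, 0, 0, 0, 1],
    [0, 0, 0, 0, 0, 0, 1]
  ]
}}

```text
t: 16.35
tcp_pos: [0.5106, 0.0749, 0.0898]
eef_rot: [[0.999, -0.036, 0.001], [-0.036, -0.999, -0.0], [0.001, -0.0, -1.0]]
ft_force: [-6.1, 0.5, 21.4]
opening: 0.046
```

```bash
python3 -c "
from h import *
st();camera('scene');st()"
```

```text
t 16.35 tcp [0.5106 0.0749 0.0898] yaw -2.06 tilt [ 0.0007 -0.    ] F [-6.1  0.5 21.4] M [-0.15  1.43 -0.03] open 0.046
t 16.4 tcp [0.5106 0.075  0.0898] yaw -2.06 tilt [ 0.0007 -0.    ] F [-6.7 -0.1 21.2] M [-0.21  1.41 -0.01] open 0.0458
```

It is on the shoulder: the wrist force jumped to +21 N (about 26 N of contact) with no travel. I relieve the load, open and withdraw.

>>> {"fn": "move_arm", "kwargs": {
  "increments": [
    [0, 0, -0.05, 0, 0, 0, 1],
    [0, 0, -0.02, 0, 0, 0, 1],
    [0, 0, 0, 0, 0, 0, 0.6],
    [0, 0, 0, 0, 0, 0, 0.2],
    [0, 0, 0, 0, 0, 0, -0.3],
    [0, 0, 0, 0, 0, 0, -1],
    [0, 0, 0, 0, 0, 0, -1],
    [0, 0, 0, 0, 0, 0, -1]
  ],
  "grip_force": 10
}}

```text
t: 17.2
tcp_pos: [0.5105, 0.0749, 0.0896]
eef_rot: [[0.999, -0.036, 0.0], [-0.036, -0.999, 0.0], [0.0, -0.0, -1.0]]
ft_force: [0.4, 0.0, 0.2]
opening: 0.0758
```

```bash
python3 -c "
from h import *
st();camera('scene');st()"
```

```text
t 17.2 tcp [0.5105 0.0749 0.0896] yaw -2.07 tilt [0. 0.] F [0.4 0.  0.2] M [-0.1   0.03 -0.03] open 0.0758
t 17.25 tcp [0.5105 0.075  0.0896] yaw -2.07 tilt [-0.  0.] F [ 0.4 -1.6  0. ] M [-0.07 -0.03 -0.05] open 0.0793
```

Released. I lift straight up, then shift so the wrist camera looks down on it.

>>> {"fn": "move_arm", "kwargs": {
  "increments": [
    [0, 0, 0, 0, 0, 0, -1],
    [0, 0, -0.5, 0, 0, 0, -1],
    [0, 0, -1.5, 0, 0, 0, -1],
    [0, 0, -3.0, 0, 0, 0, -1],
    [0, 0, -3.5, 0, 0, 0, -1],
    [0, 0, -2.0, 0, 0, 0, -1],
    [0, 1.5, 0, 0, 0, 0, -1],
    [0, 2.0, 0, 0, 0, 0, -1]
  ]
}}

```text
t: 18.05
tcp_pos: [0.5093, 0.0397, 0.1951]
eef_rot: [[0.999, -0.035, 0.001], [-0.035, -0.999, -0.0], [0.001, -0.0, -1.0]]
ft_force: [0.7, -0.6, 0.2]
opening: 0.0912
```

>>> {"fn": "move_arm", "kwargs": {
  "increments": [
    [0, 2.0, 0, 0, 0, 0, -1],
    [0, 1.5, 0, 0, 0, 0, -1],
    [0, 0.5, 0, 0, 0, 0, -1],
    [0, 0, 0, 0, 0, 0, -1],
    [0, 0, 0, 0, 0, 0, -1],
    [0, 0, 0, 0, 0, 0, -1],
    [0, 0, 0, 0, 0, 0, -1],
    [0, 0, 0, 0, 0, 0, -1]
  ]
}}

```text
t: 18.85
tcp_pos: [0.5078, 0.0004, 0.1946]
eef_rot: [[0.999, -0.035, 0.0], [-0.035, -0.999, 0.0], [0.0, -0.0, -1.0]]
ft_force: [-0.7, 0.2, 0.5]
opening: 0.0912
```

Run:
```python
from h import *
st();w=get_calibration("wrist");im=camera("wrist");cv2.imwrite("pics/w9.png",im)
for n in("scene","side"): cv2.imwrite(f"pics/{n}9.png",camera(n))
a=cv2.imread("pics/scene9.png");b=cv2.imread("pics/side9.png")
f=lambda i,x,y,k:cv2.resize(i[y:y+100,x:x+100],None,fx=k,fy=k,interpolation=cv2.INTER_CUBIC)
cv2.imwrite("pics/z9.png",np.hstack([f(b,185,145,4),f(im,195,45,4)]))
bc=get_calibration("side")
for z in(.078,.085,.122,.126): print(z,proj(bc,[.5104,.0755,z]),"zoom",(proj(bc,[.5104,.0755,z])-[185,145])*4)
# boss ring fit at .122
h=cv2.cvtColor(im,cv2.COLOR_BGR2HSV);u,v=proj(w,[.5104,.0755,.122]);print(u,v)
m=((h[...,2]>125)&(h[...,1]<60)).astype(np.uint8);k=np.zeros_like(m);cv2.circle(k,(int(u),int(v)),55,1,-1);m&=k
cs,_=cv2.findContours(m,cv2.RETR_EXTERNAL,cv2.CHAIN_APPROX_NONE);c=max(cs,key=cv2.contourArea)
for z in(.122,.124,.126,.128):
 W=np.array([onplane(w,*p[0],z)[:2] for p in c]);A=np.c_[2*W,np.ones(len(W))];s=np.linalg.lstsq(A,(W**2).sum(1),rcond=None)[0];print(z,s[:2],np.sqrt(s[2]+s[:2]@s[:2]))
```

```text
t 18.85 tcp [5.078e-01 4.000e-04 1.946e-01] yaw -2.03 tilt [0. 0.] F [-0.7  0.2  0.5] M [-0.07  0.11  0.  ] open 0.0912
0.078 [233.84048922 193.7088444 ] zoom [195.36195686 194.83537758]
0.085 [233.78153571 191.80386935] zoom [195.12614285 187.21547739]
0.122 [233.45973928 181.40560367] zoom [193.83895711 145.62241469]
0.126 [233.42388777 180.2471274 ] zoom [193.69555106 140.9885096 ]
246.98685099266012 100.04165620006526
0.122 [0.51064731 0.0759427 ] 0.021371384021616546
0.124 [0.51064802 0.07596588] 0.02119600451850437
0.126 [0.51064873 0.07598906] 0.021020625015394995
0.128 [0.51064944 0.07601225] 0.020845245512295153
```

View pics/z9.png

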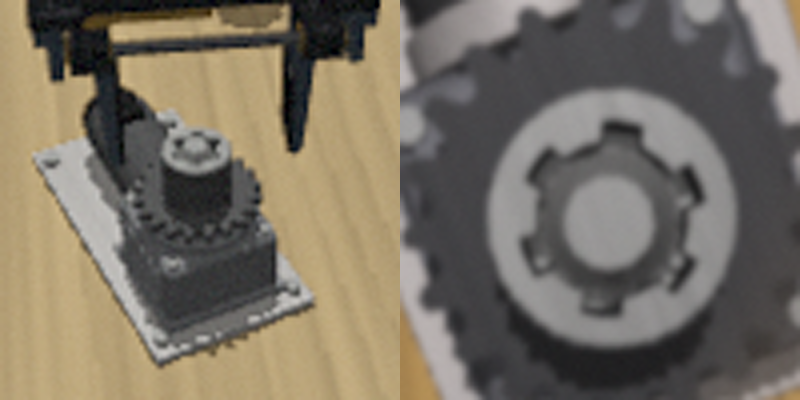

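View pics/scene9.png

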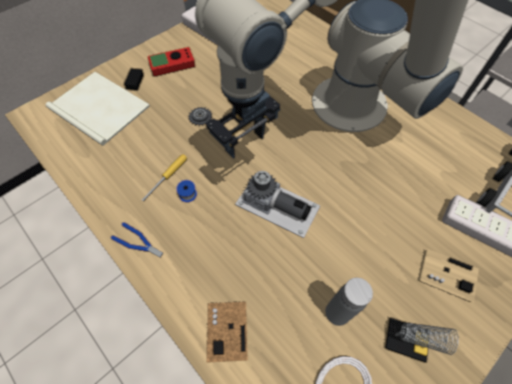

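The pictures show the sprocket down on the gearbox, with the shaft tip just proud of the boss and the grooves meshed. The boss centre is 0.5 mm from the axis, and nothing else has moved.

```bash
python3 -c "
from h import *
st();print(r.close_job())"
```

```text
t 19.0 tcp [5.078e-01 1.000e-04 1.946e-01] yaw -2.05 tilt [ 0. -0.] F [-0.2 -0.6  0.5] M [-0.13  0.06  0.03] open 0.0914
the job is handed in; nothing more can be done
None
```

The drive sprocket is fitted on the output shaft, meshed and resting on the shoulder, and the job was handed in at 19 s.

I read the shaft's tooth angle (about 20.8°) and the sprocket's groove angle (about 22.9°) from the wrist camera. Turning the sprocket by −2.1° let it slide into the teeth at the first try, so no rocking or turning was needed. I then pushed the seal down with about 11 to 12 N, until the force rose sharply at the expected shoulder height. The highest load I read on the sprocket was about 26 N, well under the 60 N limit.

**Final checks:**
- **Centring:** the boss is about 0.5 mm off the shaft axis.
- **Height:** the TCP stopped at z = 0.0898 m, against about 0.090 m expected for fully home, and the shaft tip shows just above the boss.
- **Release:** the gripper is open and clear of everything, with the wrist force near zero.
- **Other objects:** the idler, flask, reel and screwdriver look unmoved in the scene picture; I did not re-measure their positions.

**Disagreements:**
- **Boss radius:** the camera gave 21.4 to 21.7 mm, while the given size is 23 mm. This may be a chamfered edge; I did not check.
- **Overshoot above the shaft:** I went 4 mm too far in x because I wrote larger numbers than planned, and corrected it before lowering.

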